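# Aim the dog tag under the engraver needle and hold the magnifier over it

## Robot

A 6-joint arm with a two-finger parallel gripper is mounted at the origin on the work surface. World frame = base frame: x ahead of the robot, y to its left, z up, the work surface at z = 0. Lengths are in m, angles in rad, forces in N, time in s.
With the tool pointing down it reaches from about 0.3 to 0.875 m from the base axis. Payload 6.4 kg.
Tool frame: the origin (TCP) lies on the centre line of the jaws, within the pads' length; the fingertips stand 19 mm ahead of it and the grasp point (between the pads) is the TCP; z points along the fingers, y is the direction in which the jaws open and shut (so a half turn about z gives the same grasp; the last joint's range is limited). The gripper opens to 85 mm and grips with 20 to 120 N. Pads are 22 mm wide; open, the fingers measure 114 mm over their backs; the gripper's body (76 mm by 85 mm) begins 54 mm behind the grasp point. The pads swing forward as they close: fully open they stand 13 mm farther back than shut.
Start: joints at [1.068, 0.181, 1.607, -0, 1.354, -0.206], TCP at [0.168, 0.55, 0.25] pointing down, gripper open.
Joint ranges: [-2.99, 2.99], [-0.89, 2.07], [0.3, 2.58], [-1.14, 4.28], [0, 2.63], [-3.12, 3.12]. Speed limits (rad/s): [2.57, 2.57, 3.01, 3.14, 3.14, 3.14].

## Interface

Orientations are given as a 3x3 rotation matrix whose columns are the frame's x, y, z axes.
In Python, from workcell import telemetry, imaging, ticket gives the robot as it stands. The module is installed in compiled form; this text tells all that it offers.
- The arm moves only by the tool arm_command, never from a script. Its argument "plan" is a list of rows, each a list of 7 numbers: the shift along the tool's x, y, z in m, then the turn, a rotation vector about the tool's x, y, z in degrees, then the gripper's target within -1 to 1 (fully open at 1, half-way at 0, shut at -1). A call has 1 to 8 rows; each row shifts and turns the pose as measured when the row begins, along the tool's axes as they then stand; what a row does not reach is not made up. A row lasts 1/10 s, in which the tool goes at most 50 mm and 8.59 degrees, less where a joint would pass 70% of its speed; a pose out of reach is approached as far as the arm can. A call is refused whole if a number of a shift passes 0.05 or a number of a turn 8.59, either way. A call with a gripper value outside its range is refused whole. The fingers move at their own pace and stop on an object; "force" is the grip in N (left out, the last holds). Time passes only in rows, so rows that do not move let the fingers close. It gives the time, the measured TCP pose, the force and the opening at its end, in the units of the state.
- telemetry.get_state(): the state, without advancing time (a new reading comes with each control period).
- imaging.snapshot(name): name is "side" or "top"; returns the picture (420x560x3 uint8, blue, green, red); there is no depth.
- imaging.camera_params(name): a dict with "K" (3x3 intrinsics, pixels), "k1" (the pictures are not rectified: a ray, as slopes to the right and down, at radius r is drawn at 1 + k1 r^2 times it, then the intrinsics apply), "view" (4x4, takes a point from world to camera coordinates). Camera axes: x right, y down, z forward; pixel columns grow to the right and rows downward; lengths in m; the calibration is good to about 2 mm. A picture is of the moment at which its call begins. camera_params takes no time and is no camera call.
- ticket.hand_in(): hands the job in, once; it reports no verdict.
The state is a dict: "time_s": time; "joint_positions": joint angles; "qvel": joint speeds; "tau": joint torques, N m; "position": TCP position; "tcp_rot": TCP orientation; "wrist_force": force on the tool from outside, world axes, zero at the start; "ft_torque": the same for the moment, N m; "width": finger opening in m.
Only numpy, scipy, OpenCV 4.12 (cv2) and the standard library are available. Lean on these libraries where they do the work, as an engineer would, in place of code of your own. Each camera call takes 0.05 s, during which the arm holds its last target. There are 200 camera calls.

## Task

Slide the wooden sled with the steel dog tag along the counter, without lifting it, until the red dot on the tag is right under the engraver's needle tip, and leave it there. Then take the magnifier off its cradle by the handle, lift it over the clear bins and finish holding it still and level, the lens centred over the needle tip and its underside about 25 mm above the tip, so that I can check the aim. Keep hold of the magnifier to the end, let it touch nothing there, do not bump the engraver, and leave everything else where it stands.

Things in the scene. Friction and masses are not known exactly. Their poses are not given: they have to be found in the camera images.
- needle_tip (a point): Tip of the engraver's thin brass needle, 18 mm above the counter and 6 mm above the face of a tag below it. Fixed to the engraver; the place varies.
- engraver: Blue tag engraver, fixed. Origin on the counter straight below the needle tip; +x points from tip to machine (away from the robot), z up. A level steel arm 8 mm thick, top 30 mm above the counter, runs from 14 mm behind the tip to the housing (collar at 96-116 mm, top 38 mm); the needle slopes from its end to the tip. Housing 115-255 mm behind the tip, 100 mm wide, up to 82 mm high.
- sled: Light wooden sled, loose, about 0.3 kg, flat on the counter. Origin under the tag's centre, z up. Plate 60 mm (x) by 130 mm (y = -100 to +30 mm), 10 mm thick. At the origin a fixed round steel dog tag, 34 mm across, top 12 mm up, between two clips (14 mm up). Dark square grip post, 18 by 18 mm, sides along x and y, centred at x = 0, y = -75 mm, from 10 to 50 mm above the counter.
- tag_mark (a point): Centre of the red dot (8 mm across) on the tag's face, at (6, 4, 12) mm in the sled's frame.
- magnifier: Hand magnifier, loose, about 0.14 kg, lying level on its cradle. Origin at the lens centre on the underside, z up (square to the lens). Round lens with steel rim 74 mm across, 8 mm thick. Straight black handle along -x, 35 to 150 mm from the lens centre, 16 mm wide (y), z = 0 to 14 mm. Balance point on the handle, about 65 mm from the lens centre.
- handle_grip (a point): Good place to grip the magnifier: middle of the handle's section, 70 mm from the lens centre towards the handle end, 7 mm above its underside; 67 mm above the counter at the start.
- cradle: Wooden cradle, fixed. Origin on the counter below the resting lens centre, axes as the magnifier's. Base 210 by 70 mm, 8 mm thick. A block under the lens (44 by 50 mm) and a post under the handle end (x = -126 to -144 mm, 36 mm wide, cheeks 68 mm high beside the handle) carry the magnifier 60 mm above the counter. From x = -36 to -126 mm the handle is free at both sides and below.
- bins: Two stacked clear plastic bins, loose, 180 mm (x) by 80 mm (y), 87 mm high in all, two balls inside; origin at the centre of the underside. They stand between magnifier and engraver and must be passed from above.
- jar: Closed glass jar with clamp lid, 84 mm across, 116 mm high, bystander; origin at the centre of its underside.
- tin: Red closed tin, 72 mm across, 85 mm high, bystander; origin at the centre of its underside.
- spoon_rest: White ceramic spoon rest, bowl 92 mm across, 16 mm high, with a short tail along -x, bystander; origin under the bowl's centre.
- hairbrush: Wooden pet hairbrush lying bristles down, 182 mm long (along its x) by 55 mm, 33 mm high, bystander; origin underneath near its middle.
- mug: Blue mug, 76 mm across, 85 mm high, bystander; origin at the centre of its underside.
Mind the look-alikes: they are no part of the job. What is shaped like the bins but pink or purple is not meant.

How it is judged:
By the outcome, as a careful person would: the job done as asked, in the order asked, and still so for the second after the job is handed in, while the arm keeps its last pose, push and grip.
It also fails if it takes over 70 s, if anything falls off the work surface, if the arm or the gripper's body presses on something with over 40 N, if the wrist force passes 120 N, or if a joint passes its speed limit or range.

## Working session

There is one attempt and no reset: what is moved stays moved. The work goes in short steps, Python scripts to look and compute and a tool call to move; the robot and the scene stay as the last step left them, time stands still between calls to the robot, and variables do not carry over. Pictures are saved under pics/ and viewed, about 8 in all and at most 12, crops included, and the job is handed in when it is done.

Besides the shell and the picture viewer there is one more tool, called after "Request:" in YAML: its name, and indented under it one key for each argument. arm_command: Moves the arm, as the interface text tells. Its arguments: {"type":"object","properties":{"plan":{"type":"array","items":{"type":"array","items":{"type":"number"}}},"force":{"type":"number"}},"required":["plan"]}

```bash
mkdir -p pics
cat > h.py <<'E'
import numpy as np, cv2
from workcell import telemetry, imaging, ticket
def cam(n):
    p=imaging.camera_params(n); return np.array(p["K"],float),float(p["k1"]),np.array(p["view"],float)
def ray(n,u,v):
    K,k1,V=cam(n); d=np.array([(u-K[0,2])/K[0,0],(v-K[1,2])/K[1,1]]); s=d.copy()
    for _ in range(30): s=d/(1+k1*(s@s))
    R=V[:3,:3]; return -R.T@V[:3,3], R.T@np.array([s[0],s[1],1])
def onz(n,u,v,z):
    o,d=ray(n,u,v); return o+d*(z-o[2])/d[2]
def two(a,b):
    o1,d1=ray("top",*a); o2,d2=ray("side",*b)
    t=np.linalg.lstsq(np.c_[d1,-d2],o2-o1,rcond=None)[0]
    p,q=o1+d1*t[0],o2+d2*t[1]; return (p+q)/2,np.linalg.norm(p-q)
def proj(n,P):
    K,k1,V=cam(n); c=V[:3,:3]@np.asarray(P,float)+V[:3,3]; s=c[:2]/c[2]; s=s*(1+k1*(s@s))
    return np.array([K[0,0]*s[0]+K[0,2],K[1,1]*s[1]+K[1,2]])
def snap(n,f):
    im=imaging.snapshot(n); cv2.imwrite(f"pics/{f}.png",im); return im
E
python3 - <<'E'
from h import *
np.set_printoptions(precision=4,suppress=True)
for n in("top","side"):
    snap(n,n+"0"); K,k1,V=cam(n); print(n,K.tolist(),k1,-V[:3,:3].T@V[:3,3],V[2,:3],V[0,:3])
s=telemetry.get_state();print(s["time_s"],s["tcp_rot"],s["width"])
E
```

```text
top [[387.89216471913994, 0.0, 284.25740481689826], [0.0, 387.89216471913994, 202.97223933243887], [0.0, 0.0, 1.0]] 0.0035968342202467615 [0.3948 0.087  1.1933] [ 0.0791  0.0096 -0.9968] [-0.0064 -0.9999 -0.0101]
side [[448.08471154400377, 0.0, 280.4755573244599], [0.0, 448.08471154400377, 212.81392499329496], [0.0, 0.0, 1.0]] 0.010815456773634099 [ 0.3173 -0.8628  1.0891] [ 0.14    0.6743 -0.7251] [ 0.9804 -0.197   0.0062]
0.1 [[-0.9563  0.2925 -0.0008]
 [ 0.2925  0.9563 -0.0014]
 [ 0.0003 -0.0015 -1.    ]] 0.08567060647854477
```

View pics/top0.png

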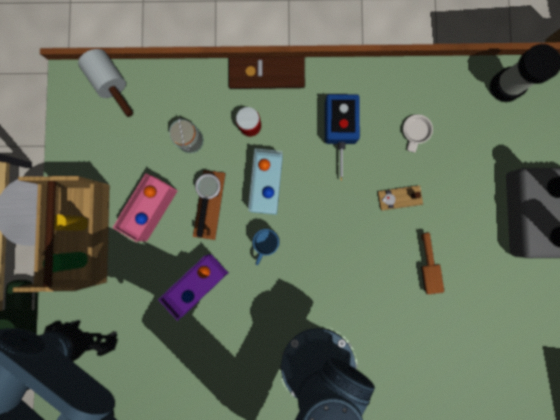

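View pics/side0.png

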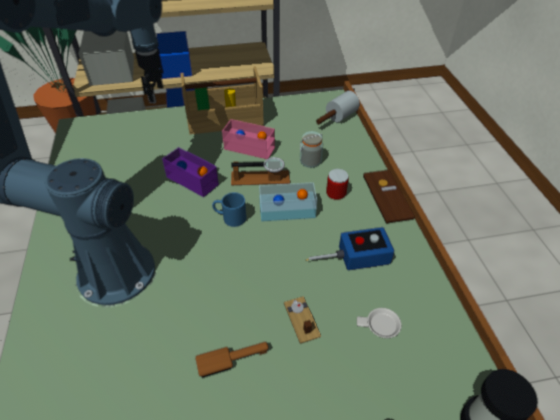

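The top view shows the engraver at (342,120) with its arm down to about (340,177), the sled at (400,197) and the magnifier lens at (207,186) with its handle to (202,235). The clear bins are at (264,180). In the side view these are at (365,248), (302,318), (275,165) and (288,202). Next I make enlarged crops.

Run:
```python
import cv2,numpy as np
t=cv2.imread("pics/top0.png");s=cv2.imread("pics/side0.png")
def c(im,x,y,w,h,k): 
    o=cv2.resize(im[y:y+h,x:x+w],None,fx=k,fy=k,interpolation=cv2.INTER_CUBIC); return cv2.convertScaleAbs(o,alpha=1.4)
a=c(t,325,140,100,75,4); b=c(s,270,240,100,75,4+0)
b=c(s,265,245,100,100,4)[:300+100]
m=c(t,180,165,100,75,4); n=c(s,225,150,100,75,4)
out=np.zeros((600,800,3),np.uint8)
out[:300,:400]=a; out[:300,400:]=c(s,270,245,100,75,4)
out[300:,:400]=m; out[300:,400:]=n
cv2.imwrite("pics/c1.png",out)
cv2.imwrite("pics/c2.png",c(s,280,285,60,60,8))
```

```text
(no output)
```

View pics/c1.png

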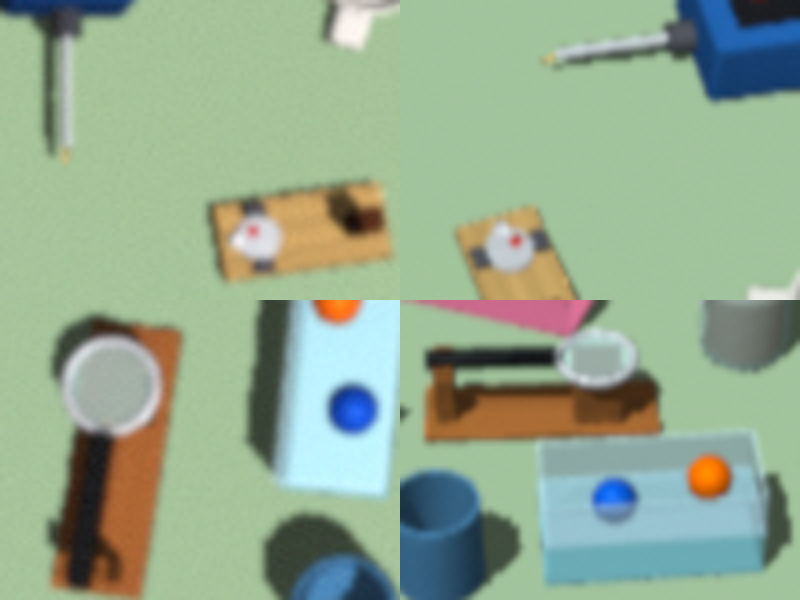

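Run:
```python
from h import *
np.set_printoptions(precision=4,suppress=True)
t=cv2.imread("pics/top0.png");s=cv2.imread("pics/side0.png")
def red(im,x,y,w,h):
    c=im[y:y+h,x:x+w].astype(float); wt=np.clip(c[...,2]-1.0*np.maximum(c[...,1],c[...,0])-25,0,None)*(c[...,0]>40)
    return wt,x,y
def cen(wt,x,y):
    Y,X=np.mgrid[:wt.shape[0],:wt.shape[1]]; return (wt*X).sum()/wt.sum()+x,(wt*Y).sum()/wt.sum()+y
a=cen(*red(t,383,193,9,9)); b=cen(*red(s,293,300,11,10))
print("dot px",a,b,onz("top",*a,.012),onz("side",*b,.012),two(a,b))
ta,tb=(340.9,179.2),(306.2,259.3)
print("tip",onz("top",*ta,.018),onz("side",*tb,.018),two(ta,tb))
# sled plate
hsv=cv2.cvtColor(t,cv2.COLOR_BGR2HSV); m=cv2.inRange(hsv,(8,70,60),(30,255,255)); m[:180]=0;m[215:]=0;m[:,:370]=0;m[:,428:]=0
m=cv2.morphologyEx(m,cv2.MORPH_CLOSE,np.ones((7,7)))
k=max(cv2.findContours(m,0,2)[0],key=cv2.contourArea); box=cv2.boxPoints(cv2.minAreaRect(cv2.convexHull(k)))
P=np.array([onz("top",u,v,.010)[:2] for u,v in box]); print("sled box",P,"centre",P.mean(0))
for i in range(4): e=P[(i+1)%4]-P[i]; print(np.linalg.norm(e),np.degrees(np.arctan2(e[1],e[0])))
# engraver arm direction
for q in((341.2,150),(341,170)): print("arm",onz("top",*q,.030))
lt=onz("top",207.4,186.1,.068); ls=onz("side",274,164,.068); he=onz("top",200.2,235.1,.074)
print("lens",lt,ls,"hend",he, "hmid",onz("top",203.5,212,.074))
# bins corners top rim
for q in((248.5,211),(276,213.5)): print("bin",onz("top",*q,.087))
for q in((225+137/4,150+143/4),(225+365/4,150+135/4)): print("binS",onz("side",*q,.087))
```

```text
dot px (np.float64(387.008064516129), np.float64(196.7983870967742)) (np.float64(298.48809523809524), np.float64(304.79761904761904)) [ 0.5052 -0.2152  0.012 ] [ 0.505  -0.2158  0.012 ] (array([ 0.5052, -0.2154,  0.0113]), np.float64(0.0001292069767234276))
tip [ 0.5596 -0.075   0.018 ] [ 0.562  -0.0703  0.018 ] (array([ 0.5598, -0.0743,  0.0234]), np.float64(0.001939332775369607))
sled box [[ 0.5248 -0.186 ]
 [ 0.5427 -0.3176]
 [ 0.4817 -0.3241]
 [ 0.4638 -0.1931]] centre [ 0.5032 -0.2552]
0.13280807855539242 -82.25645064664558
0.06139886963418279 -173.87851975470338
0.13225963020806378 97.74642634784084
0.06139243292472338 6.633308504622323
arm [ 0.6473 -0.0758  0.03  ]
arm [ 0.586  -0.0741  0.03  ]
lens [0.5353 0.3223 0.068 ] [0.5387 0.3223 0.068 ] hend [0.3925 0.3405 0.074 ] hmid [0.4591 0.3317 0.074 ]
bin [0.4604 0.2    0.087 ]
bin [0.4527 0.1214 0.087 ]
binS [0.4667 0.2019 0.087 ]
binS [0.6523 0.1757 0.087 ]
```

View pics/c2.png

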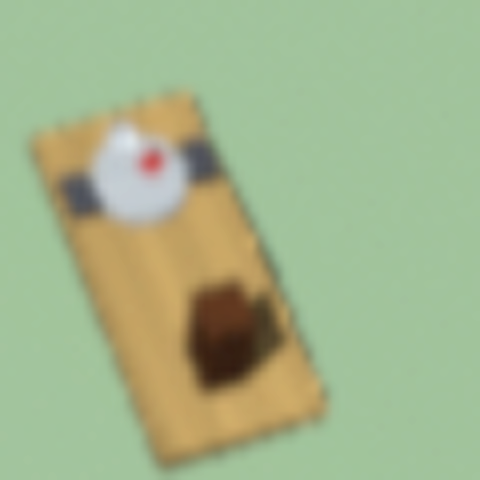

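The second crop (side view, 8x) confirms the sled: dot at (152,160), post top near (222,298). The dot is at about (0.505,-0.215), sled yaw is about 7.4° and the post is at (0.508,-0.295). The tip is near (0.560,-0.074), to be refined later. Now I turn the jaws and travel.

Request:
arm_command:
  plan:
    - [0, 0, 0, 0, 0, 8.2, 1]
    - [0, 0, 0, 0, 0, 8.2, 1]
    - [0, 0, 0, 0, 0, 8.2, 1]
    - [0, 0, 0, 0, 0, 8.2, 1]
    - [0, 0, 0, 0, 0, 8.2, 1]
    - [0, 0, 0, 0, 0, 8.2, 1]
    - [0, 0, 0, 0, 0, 8.2, 1]
    - [0, 0, 0, 0, 0, 8.2, 1]
  force: 40

```text
time_s: 0.9
position: [0.1666, 0.547, 0.2449]
tcp_rot: [[-0.085, 0.996, -0.005], [0.996, 0.085, -0.009], [-0.009, -0.006, -1.0]]
wrist_force: [0.1, -1.1, -0.6]
width: 0.0855
```

Request:
arm_command:
  plan:
    - [-0.043, 0.013, 0, 0, 0, 0, 1]
    - [-0.043, 0.013, 0, 0, 0, 0, 1]
    - [-0.043, 0.013, 0, 0, 0, 0, 1]
    - [-0.043, 0.013, 0, 0, 0, 0, 1]
    - [-0.043, 0.013, 0, 0, 0, 0, 1]
    - [-0.043, 0.013, 0, 0, 0, 0, 1]
    - [-0.043, 0.013, 0, 0, 0, 0, 1]
    - [-0.043, 0.013, 0, 0, 0, 0, 1]

```text
time_s: 1.7
position: [0.2981, 0.2042, 0.2433]
tcp_rot: [[-0.09, 0.996, -0.008], [0.996, 0.09, -0.012], [-0.012, -0.009, -1.0]]
wrist_force: [1.0, 0.4, 0.3]
width: 0.0853
```

Request:
arm_command:
  plan:
    - [-0.043, 0.013, 0, 0, 0, 0, 1]
    - [-0.043, 0.013, 0, 0, 0, 0, 1]
    - [-0.043, 0.013, 0, 0, 0, 0, 1]
    - [-0.043, 0.013, 0, 0, 0, 0, 1]
    - [-0.043, 0.013, 0, 0, 0, 0, 1]
    - [-0.043, 0.013, 0, 0, 0, 0, 1]
    - [-0.043, 0.013, 0, 0, 0, 0, 1]
    - [-0.043, 0.013, 0, 0, 0, 0, 1]

```text
time_s: 2.5
position: [0.4332, -0.144, 0.2462]
tcp_rot: [[-0.088, 0.996, -0.004], [0.996, 0.088, -0.012], [-0.011, -0.005, -1.0]]
wrist_force: [1.5, 0.8, 0.4]
width: 0.0855
```

```bash
cat >> h.py <<'E'
def togo(P,yawjaw=None):
    s=telemetry.get_state(); R=np.array(s["tcp_rot"]); p=np.array(s["position"])
    print("t",round(s["time_s"],2),"p",p.round(4),"w",round(s["width"],4),"F",np.round(s["wrist_force"],1))
    from scipy.spatial.transform import Rotation as Ro
    print("tool shift mm",(R.T@(np.array(P)-p)*1000).round(1))
    if yawjaw is not None:
        a=np.radians(yawjaw); y=np.array([np.cos(a),np.sin(a),0]); 
        if y@R[:,1]<0:y=-y
        z=np.array([0,0,-1.]); T=np.c_[np.cross(y,z),y,z]
        print("turn deg",np.degrees(Ro.from_matrix(R.T@T).as_rotvec()).round(2))
E
python3 - <<'E'
from h import *
togo([.5084,-.2948,.12],7.4)
# tip zoom crops
t=cv2.imread("pics/top0.png");s=cv2.imread("pics/side0.png")
c=lambda im,x,y:cv2.resize(im[y:y+24,x:x+24],None,fx=16,fy=16,interpolation=cv2.INTER_NEAREST)
cv2.imwrite("pics/tip.png",cv2.convertScaleAbs(np.hstack([c(t,329,164),c(s,298,248)]),alpha=1.4))
E
```

```text
t 2.5 p [ 0.4332 -0.144   0.2462] w 0.0855 F [1.5 0.8 0.4]
tool shift mm [-155.4   62.3  127.7]
turn deg [-0.32  0.64 -2.37]
```

View pics/tip.png

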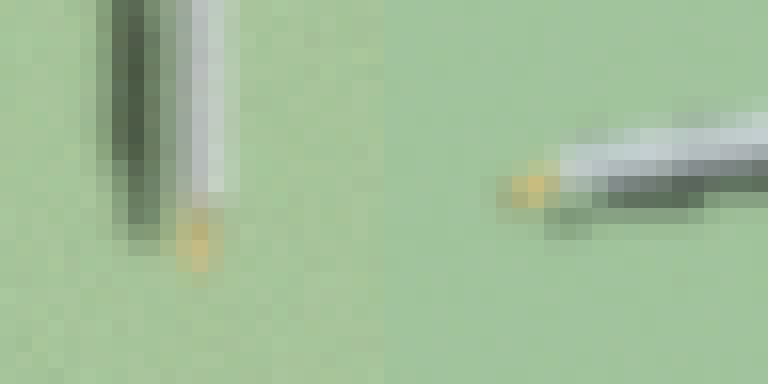

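The zoom shows the brass tip ending at about (341.0,180.5) in the top view and (305.6,259.9) in the side view.

Request:
arm_command:
  plan:
    - [-0.039, 0.016, 0.01, 0, 0, 0, 1]
    - [-0.039, 0.016, 0.02, -0.2, 0.3, -1.2, 1]
    - [-0.039, 0.016, 0.02, -0.1, 0.3, -1.1, 1]
    - [-0.038, 0.014, 0.02, 0, 0, 0, 1]
    - [0, 0, 0.02, 0, 0, 0, 1]
    - [0, 0, 0.02, 0, 0, 0, 1]
    - [0, 0, 0.01, 0, 0, 0, 1]
    - [0, 0, 0, 0, 0, 0, 1]

```text
time_s: 3.3
position: [0.5126, -0.3063, 0.1192]
tcp_rot: [[-0.121, 0.993, -0.001], [0.993, 0.121, 0.001], [0.001, -0.001, -1.0]]
wrist_force: [0.0, 1.3, 0.7]
width: 0.0855
```

Run:
```python
from h import *
np.set_printoptions(precision=4,suppress=True)
togo([.5084,-.2948,.034],7.4)
ta,tb=(341.0,180.5),(305.6,259.9)
print("tip",onz("top",*ta,.018),onz("side",*tb,.018),two(ta,tb))
# post top from side/top views
t=cv2.imread("pics/top0.png")
print(onz("side",280+222/8-.5,285+298/8-.5,.05))
print(onz("top",325+372/4,140+219/4,.05))
```

```text
t 3.3 p [ 0.5126 -0.3063  0.1192] w 0.0855 F [0.  1.3 0.7]
tool shift mm [11.9 -2.7 85.3]
turn deg [-0.06 -0.06 -0.47]
tip [ 0.5556 -0.0752  0.018 ] [ 0.5597 -0.0721  0.018 ] (array([ 0.557 , -0.0749,  0.0217]), np.float64(0.0037660931671273093))
[ 0.5094 -0.2926  0.05  ]
[ 0.5071 -0.2968  0.05  ]
```

Request:
arm_command:
  plan:
    - [0.006, -0.002, 0.02, 0, 0, -0.4, 1]
    - [0.005, 0, 0.02, 0, 0, 0, 1]
    - [0, 0, 0.02, 0, 0, 0, 1]
    - [0, 0, 0.012, 0, 0, 0, 1]
    - [0, 0, 0.007, 0, 0, 0, 1]
    - [0, 0, 0, 0, 0, 0, 1]

```text
time_s: 3.9
position: [0.5124, -0.296, 0.0443]
tcp_rot: [[-0.13, 0.991, 0.006], [0.991, 0.13, -0.005], [-0.006, 0.005, -1.0]]
wrist_force: [-0.2, -0.1, -0.3]
width: 0.0853
```

Run:
```python
from h import *
togo([.5084,-.2948,.036],7.4)
s=snap("side","s1")
cv2.imwrite("pics/s1c.png",cv2.resize(s[250:370,240:380],None,fx=4,fy=4,interpolation=cv2.INTER_CUBIC))
```

```text
t 3.9 p [ 0.5124 -0.296   0.0443] w 0.0853 F [-0.2 -0.1 -0.3]
tool shift mm [ 1.7 -3.9  8.2]
turn deg [0.28 0.32 0.09]
```

View pics/s1c.png

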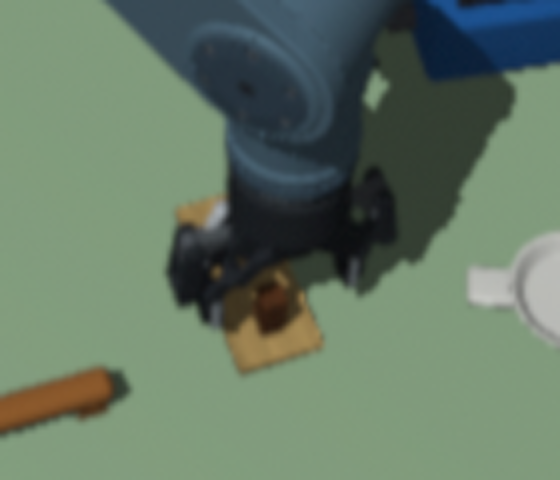

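The jaws straddle the post (crop (275,300), fingers at (212,310) and (352,270)). I go down the last 8 mm and close.

Request:
arm_command:
  plan:
    - [0.002, -0.004, 0.005, 0.2, 0.2, 0, 1]
    - [0, 0, 0.004, 0.1, 0.1, 0, 1]
    - [0, 0, 0, 0, 0, 0, -1]
    - [0, 0, 0, 0, 0, 0, -1]
    - [0, 0, 0, 0, 0, 0, -1]
    - [0, 0, 0, 0, 0, 0, -1]
    - [0, 0, 0, 0, 0, 0, -1]
    - [0, 0, 0, 0, 0, 0, -1]
  force: 30

```text
time_s: 4.75
position: [0.5099, -0.2967, 0.0387]
tcp_rot: [[-0.13, 0.991, 0.004], [0.991, 0.13, -0.005], [-0.005, 0.003, -1.0]]
wrist_force: [-0.2, -0.0, -2.5]
width: 0.0172
```

Request:
arm_command:
  plan:
    - [0, 0, 0, 0, 0, 0, -1]
    - [0, 0, 0, 0, 0, 0, -1]
    - [0, 0, 0, 0, 0, 0, -1]

```text
time_s: 5.05
position: [0.5099, -0.2967, 0.0387]
tcp_rot: [[-0.13, 0.991, 0.004], [0.991, 0.13, -0.005], [-0.005, 0.003, -1.0]]
wrist_force: [-0.1, -0.6, -0.8]
width: 0.0178
```

Run:
```python
from h import *
s=telemetry.get_state();p=np.array(s["position"])
togo(p+[.5575-.5052,-.0738+.2154-.020,0],None)
```

```text
t 5.05 p [ 0.5099 -0.2967  0.0387] w 0.0178 F [-0.1 -0.6 -0.8]
tool shift mm [113.7  67.7  -0.4]
```

Request:
arm_command:
  plan:
    - [0.014, 0.008, 0, 0, 0, 0, -1]
    - [0.014, 0.008, 0, 0, 0, 0, -1]
    - [0.014, 0.008, 0, 0, 0, 0, -1]
    - [0.014, 0.008, 0, 0, 0, 0, -1]
    - [0.014, 0.008, 0, 0, 0, 0, -1]
    - [0.014, 0.008, 0, 0, 0, 0, -1]
    - [0.014, 0.008, 0, 0, 0, 0, -1]
    - [0, 0, 0, 0, 0, 0, -1]

```text
time_s: 5.85
position: [0.5563, -0.1824, 0.0387]
tcp_rot: [[-0.134, 0.991, 0.004], [0.991, 0.134, -0.006], [-0.006, 0.003, -1.0]]
wrist_force: [0.9, 0.6, 0.5]
width: 0.0175
```

Run:
```python
from h import *
togo([.5099+.5575-.5052,-.2967-.0738+.2154,.0387],7.4)
t=snap("top","t2");s=snap("side","s2")
c=lambda im,x,y:cv2.resize(im[y:y+50,x:x+50],None,fx=8,fy=8,interpolation=cv2.INTER_CUBIC)
cv2.imwrite("pics/c3.png",cv2.convertScaleAbs(np.hstack([c(t,325,160),c(s,285,245)]),alpha=1.4))
```

```text
t 5.85 p [ 0.5563 -0.1824  0.0387] w 0.0175 F [0.9 0.6 0.5]
tool shift mm [26.3  9.5 -0.2]
turn deg [0.18 0.37 0.29]
```

View pics/c3.png

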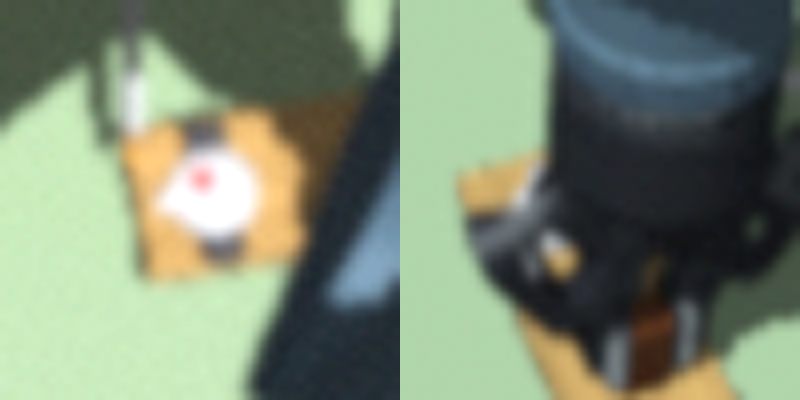

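The side view is blocked by the gripper while it holds. The top view shows the dot at (350.3,182.2) and the arm end at about (341.5,176). I read the tip more finely from the first pictures.

Run:
```python
from h import *
np.set_printoptions(precision=4,suppress=True,linewidth=160)
t=cv2.imread("pics/top0.png").astype(int);s=cv2.imread("pics/side0.png").astype(int)
f=lambda c:c[...,2]-c[...,0]   # R-B
g=lambda c:c[...,1]-c[...,2]   # G-R
print("top cols338-344 rows175-183");print(f(t[175:184,338:345]));print(g(t[175:184,338:345]))
print("side cols 302-311 rows 256-263");print(f(s[256:264,302:312]));print(g(s[256:264,302:312]))
for x in(.555,.5575,.560):
  for y in (-.075,-.0735):
    print(x,y,[proj(n,P).round(2) for n in("top","side") for P in((x,y,.018),(x+.014,y,.026))])
t2=cv2.imread("pics/t2.png").astype(float);c=t2[176:190,343:358];w=np.clip(c[...,2]-c[...,1]-20,0,None)
Y,X=np.mgrid[176:190,343:358];w*=(X<354)&(Y<186);u=((w*X).sum()/w.sum(),(w*Y).sum()/w.sum());print("dot",u,onz("top",*u,.012))
```

```text
top cols338-344 rows175-183
[[ 4  5  4  2  1  5  9]
 [ 6  9 12 12  7  8  8]
 [ 5 13 24 28 17  9 10]
 [ 9 16 33 44 26 11 10]
 [ 9 17 36 46 28 11  8]
 [10 14 27 35 22 10  9]
 [ 9  9 15 20 13 10  7]
 [ 8  8 10 10 10  9  8]
 [ 9  7 10  9  9  9  8]]
[[15 14  9  4  9 16 20]
 [14 14  7  2 10 15 20]
 [17 15  6  0  8 18 20]
 [16 14  3 -5  7 17 19]
 [18 14  1 -7  6 19 21]
 [20 17  8  1 11 20 22]
 [21 21 18 14 17 21 21]
 [21 22 19 20 20 21 22]
 [21 22 21 21 23 20 22]]
side cols 302-311 rows 256-263
[[ 3  4  3  4  4  4  3  1  0 -1]
 [ 4  3  4  4  5  6  7 -2 -7 -8]
 [ 4  4  4  6 14 24 21 -1 -7 -8]
 [ 3  4  5 15 38 53 32  3 -3 -4]
 [ 4  4  6 16 33 39 21  5  1  1]
 [ 3  3  5  9 12 12  7  3  3  3]
 [ 4  4  4  4  4  4  4  4  4  4]
 [ 4  4  4  4  4  4  4  4  3  3]]
[[24 23 24 24 23 24 23 21 17 16]
 [24 25 23 24 23 22 18 14 11 10]
 [24 24 24 23 17 11  7  8  8  7]
 [24 24 23 15  2 -8  1 11 12 11]
 [24 23 22 14  3  0 10 18 19 16]
 [24 24 23 20 17 17 18 19 19 20]
 [24 24 24 23 23 23 21 21 21 23]
 [24 24 23 24 24 24 23 23 24 25]]
0.555 -0.075 [array([340.94, 180.7 ]), array([341.21, 175.75]), array([304.28, 260.89]), array([308.97, 258.53])]
0.555 -0.0735 [array([340.45, 180.7 ]), array([340.72, 175.76]), array([304.17, 260.5 ]), array([308.85, 258.14])]
0.5575 -0.075 [array([340.92, 179.88]), array([341.2 , 174.94]), array([305.1 , 260.76]), array([309.78, 258.4 ])]
0.5575 -0.0735 [array([340.43, 179.89]), array([340.7 , 174.94]), array([304.98, 260.37]), array([309.66, 258.01])]
0.56 -0.075 [array([340.91, 179.07]), array([341.18, 174.12]), array([305.91, 260.63]), array([310.59, 258.28])]
0.56 -0.0735 [array([340.42, 179.07]), array([340.69, 174.12]), array([305.79, 260.24]), array([310.47, 257.88])]
dot (np.float64(346.0536672629696), np.float64(180.18425760286226)) [ 0.5573 -0.0915  0.012 ]
```

```bash
cat >> h.py <<'E'
def dot(n,im,u0,v0,r=5):
    v0=int(v0);u0=int(u0);c=im[v0-r:v0+r+1,u0-r:u0+r+1].astype(float)
    w=c[...,2]-c[...,1]; w-=0.0; b=c[...,1]-c[...,0]      # wood has large G-B
    w=np.clip(w-15,0,None)*(b<22); w[w<.3*w.max()]=0
    Y,X=np.mgrid[v0-r:v0+r+1,u0-r:u0+r+1]; u=((w*X).sum()/w.sum(),(w*Y).sum()/w.sum())
    print(n,"dot px",np.round(u,2),onz(n,*u,.012).round(4)); return u
E
python3 - <<'E'
from h import *
dot("top",cv2.imread("pics/top0.png"),388,197); dot("top",cv2.imread("pics/t2.png"),350,182); 
print(proj("top",[.5555,-.0745,.012]),proj("top",[.5555,-.0745,.018]))
s=telemetry.get_state();print(s["position"])
E
```

```text
top dot px [387.88 197.33] [ 0.5036 -0.2178  0.012 ]
top dot px [349.74 181.96] [ 0.5517 -0.1027  0.012 ]
[340.50760642 180.80245362] [340.77220458 180.53476933]
[ 0.55586217 -0.18372845  0.03867655]
```

```bash
python3 -c "
from h import *
togo([.5597,-.1555,.0387])"
```

```text
t 5.95 p [ 0.5559 -0.1837  0.0387] w 0.0176 F [1.  3.8 1.8]
tool shift mm [27.5  7.5 -0.2]
```

Request:
arm_command:
  plan:
    - [0.007, 0.002, 0, 0, 0, 0, -1]
    - [0.007, 0.002, 0, 0, 0, 0, -1]
    - [0.007, 0.002, 0, 0, 0, 0, -1]
    - [0.006, 0.0015, 0, 0, 0, 0, -1]
    - [0, 0, 0, 0, 0, 0, -1]
    - [0, 0, 0, 0, 0, 0, -1]

```text
time_s: 6.55
position: [0.5596, -0.156, 0.0387]
tcp_rot: [[-0.131, 0.991, 0.004], [0.991, 0.131, -0.008], [-0.008, 0.003, -1.0]]
wrist_force: [-0.5, -1.8, -1.2]
width: 0.018
```

Run:
```python
from h import *
togo([.5597,-.1555,.0387])
t=snap("top","t3");s=snap("side","s3")
c=lambda im,x,y:cv2.resize(im[y:y+40,x:x+40],None,fx=10,fy=10,interpolation=cv2.INTER_CUBIC)
cv2.imwrite("pics/c4.png",np.hstack([c(t,322,160),c(s,288,240)]))
dot("top",t,340,181)
```

```text
t 6.55 p [ 0.5596 -0.156   0.0387] w 0.018 F [-0.5 -1.8 -1.2]
tool shift mm [0.5 0.1 0. ]
top dot px [340.9  180.54] [ 0.5563 -0.0757  0.012 ]
```

View pics/c4.png

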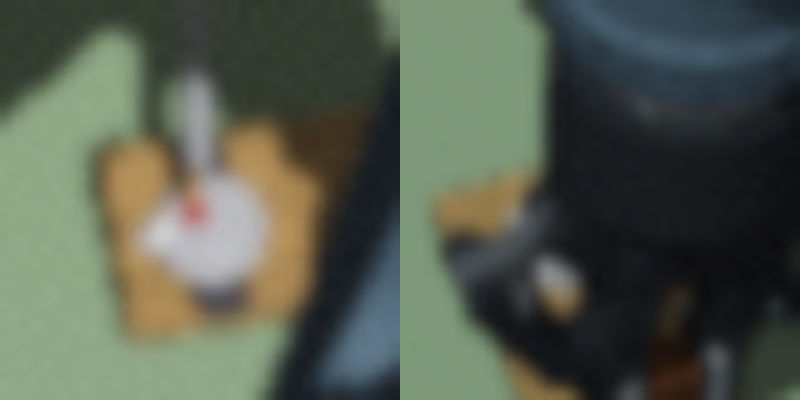

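The dot at crop (195,208) sits where the tip ends in the top view (about (193,211)). I release, back off upwards, and check with an unblocked side view.

Request:
arm_command:
  plan:
    - [0, 0, 0, 0, 0, 0, 1]
    - [0, 0, 0, 0, 0, 0, 1]
    - [0, 0, 0, 0, 0, 0, 1]
    - [0, 0, 0, 0, 0, 0, 1]
    - [0, 0, 0, 0, 0, 0, 1]
    - [0, 0, 0, 0, 0, 0, 1]
    - [0, 0, 0, 0, 0, 0, 1]

```text
time_s: 7.35
position: [0.5591, -0.1559, 0.0382]
tcp_rot: [[-0.129, 0.992, 0.003], [0.992, 0.129, -0.006], [-0.006, 0.002, -1.0]]
wrist_force: [-0.6, 0.3, -0.7]
width: 0.0854
```

Request:
arm_command:
  plan:
    - [0, 0, -0.02, 0, 0, 0, 1]
    - [0, 0, -0.04, 0, 0, 0, 1]
    - [0, 0, -0.04, 0, 0, 0, 1]
    - [0, 0, -0.04, 0, 0, 0, 1]
    - [-0.02, -0.04, -0.02, 0, 0, 0, 1]
    - [-0.02, -0.045, 0, 0, 0, 0, 1]
    - [-0.02, -0.045, 0, 0, 0, 0, 1]
    - [-0.02, -0.045, 0, 0, 0, 0, 1]

```text
time_s: 8.15
position: [0.3949, -0.2576, 0.2056]
tcp_rot: [[-0.139, 0.99, 0.005], [0.99, 0.139, -0.009], [-0.01, 0.004, -1.0]]
wrist_force: [0.0, -0.4, 1.3]
width: 0.0855
```

Run:
```python
from h import *
togo([.4666,.331,.2],82.8)
t=snap("top","t4");s=snap("side","s4")
c=lambda im,x,y:cv2.resize(im[y:y+40,x:x+40],None,fx=10,fy=10,interpolation=cv2.INTER_CUBIC)
cv2.imwrite("pics/c5.png",np.hstack([c(t,322,160),c(s,288,240)]))
dot("top",t,341,180);dot("side",s,305,260)
print(proj("side",[.5555,-.0745,.012]),proj("side",[.5555,-.0745,.018]))
```

```text
t 8.15 p [ 0.3949 -0.2576  0.2056] w 0.0855 F [ 0.  -0.4  1.3]
tool shift mm [5.730e+02 1.528e+02 4.000e-01]
turn deg [ -0.19   0.63 -74.81]
top dot px [341.   180.64] [ 0.556 -0.076  0.012]
side dot px [305.  261.7] [ 0.5577 -0.074   0.012 ]
[304.31716495 261.95440523] [304.40677705 260.73324087]
```

View pics/c5.png

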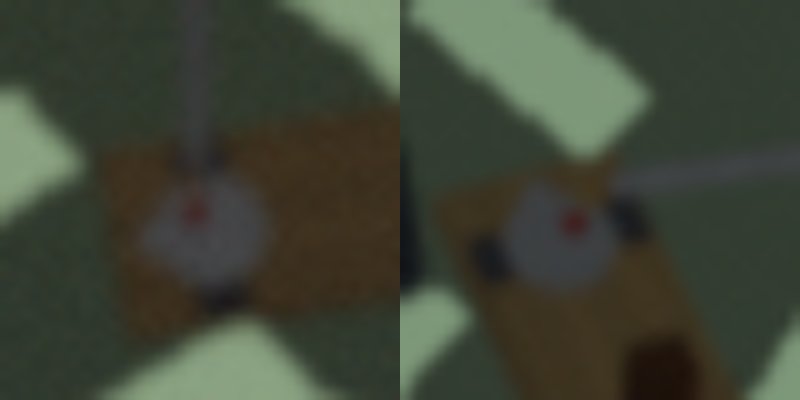

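In shadow the side view puts the dot at (305.0,261.7), which hints at 1–3 mm towards -y. I move on to hover by the magnifier and recheck in clear light from there.

Request:
arm_command:
  plan:
    - [0.045, 0.012, 0, 0, 0, 0, 1]
    - [0.045, 0.012, 0, 0, 0, 0, 1]
    - [0.045, 0.012, 0, 0, 0, 0, 1]
    - [0.045, 0.012, 0, 0, 0, 0, 1]
    - [0.045, 0.012, 0, 0, 0, 0, 1]
    - [0.045, 0.012, 0, 0, 0, 0, 1]
    - [0.045, 0.012, 0, 0, 0, 0, 1]
    - [0.045, 0.012, 0, 0, 0, 0, 1]

```text
time_s: 9.05
position: [0.445, 0.1173, 0.204]
tcp_rot: [[-0.115, 0.993, 0.012], [0.993, 0.115, -0.012], [-0.014, 0.01, -1.0]]
wrist_force: [0.7, -0.5, -0.0]
width: 0.0852
```

Run:
```python
from h import *
togo([.4666,.331,.2],82.8)
t=snap("top","t5");s=snap("side","s5")
c=lambda im,x,y:cv2.resize(im[y:y+40,x:x+40],None,fx=10,fy=10,interpolation=cv2.INTER_CUBIC)
cv2.imwrite("pics/c6.png",np.hstack([c(t,322,160),c(s,288,240)]))
dot("top",t,341,180);dot("side",s,305,260)
```

```text
t 9.05 p [0.445  0.1173 0.204 ] w 0.0852 F [ 0.7 -0.5 -0. ]
tool shift mm [209.8  46.    1.6]
turn deg [-1.000e-02  1.060e+00 -7.619e+01]
top dot px [340.94 180.38] [ 0.5568 -0.0758  0.012 ]
side dot px [305.12 261.64] [ 0.5581 -0.0738  0.012 ]
```

View pics/c6.png

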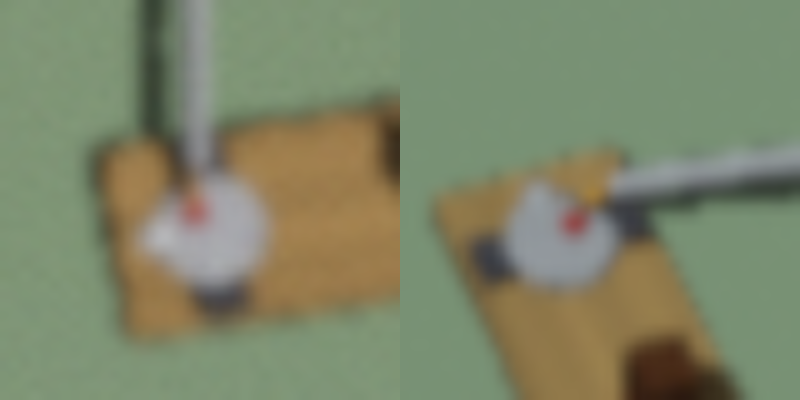

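In clear light the top view shows the dot at (340.94,180.38) and the side view at (305.12,261.64). Against the tip both say it is about 1 mm too far in +x and 1.5–2 mm too far in -y. I go back and nudge the sled.

```bash
python3 -c "
from h import *
togo([.5591,-.1559,.15],7.4)"
```

```text
t 9.15 p [0.4448 0.1206 0.2039] w 0.0852 F [-0.1 -0.4 -0.1]
tool shift mm [-287.8   79.1   58. ]
turn deg [ 0.59  0.67 -0.38]
```

Request:
arm_command:
  plan:
    - [-0.041, 0.011, 0, 0.2, 0.2, 0, 1]
    - [-0.041, 0.011, 0, 0.2, 0.2, -0.2, 1]
    - [-0.041, 0.011, 0, 0.2, 0.2, -0.2, 1]
    - [-0.041, 0.011, 0, 0, 0, 0, 1]
    - [-0.041, 0.011, 0, 0, 0, 0, 1]
    - [-0.041, 0.011, 0, 0, 0, 0, 1]
    - [-0.041, 0.012, 0, 0, 0, 0, 1]
    - [0, 0, 0, 0, 0, 0, 1]

```text
time_s: 9.95
position: [0.5647, -0.1599, 0.2045]
tcp_rot: [[-0.142, 0.99, 0.001], [0.99, 0.142, -0.001], [-0.001, 0.001, -1.0]]
wrist_force: [-0.2, 0.8, -0.8]
width: 0.0854
```

```bash
python3 -c "
from h import *
togo([.5591,-.1559,.0387],7.4)"
```

```text
t 9.95 p [ 0.5647 -0.1599  0.2045] w 0.0854 F [-0.2  0.8 -0.8]
tool shift mm [  5.   -5.1 165.8]
turn deg [0.04 0.06 0.77]
```

Request:
arm_command:
  plan:
    - [0.003, -0.003, 0.03, 0, 0, 0.4, 1]
    - [0.002, -0.002, 0.035, 0, 0, 0.3, 1]
    - [0, 0, 0.03, 0, 0, 0, 1]
    - [0, 0, 0.03, 0, 0, 0, 1]
    - [0, 0, 0.015, 0, 0, 0, 1]
    - [0, 0, 0.01, 0, 0, 0, 1]
    - [0, 0, 0, 0, 0, 0, 1]

```text
time_s: 10.65
position: [0.5597, -0.1567, 0.0508]
tcp_rot: [[-0.126, 0.992, 0.003], [0.992, 0.126, -0.001], [-0.001, 0.003, -1.0]]
wrist_force: [-0.4, -0.4, 0.4]
width: 0.0854
```

```bash
python3 -c "
from h import *
togo([.5591,-.1559,.0387],7.4)"
```

```text
t 10.65 p [ 0.5597 -0.1567  0.0508] w 0.0854 F [-0.4 -0.4  0.4]
tool shift mm [ 0.9 -0.5 12.1]
turn deg [ 0.16  0.08 -0.17]
```

Request:
arm_command:
  plan:
    - [0, 0, 0.008, 0, 0, 0, 1]
    - [0, 0, 0.004, 0, 0, 0, -1]
    - [0, 0, 0, 0, 0, 0, -1]
    - [0, 0, 0, 0, 0, 0, -1]
    - [0, 0, 0, 0, 0, 0, -1]
    - [0, 0, 0, 0, 0, 0, -1]
    - [0, 0, 0, 0, 0, 0, -1]
    - [0, 0, 0, 0, 0, 0, -1]
  force: 30

```text
time_s: 11.45
position: [0.5628, -0.1582, 0.0429]
tcp_rot: [[-0.127, 0.992, 0.01], [0.992, 0.127, -0.005], [-0.006, 0.009, -1.0]]
wrist_force: [0.5, -0.2, -2.0]
width: 0.0179
```

Request:
arm_command:
  plan:
    - [0, 0, 0, 0, 0, 0, -1]
    - [0, 0, 0, 0, 0, 0, -1]

```text
time_s: 11.65
position: [0.5628, -0.1583, 0.0429]
tcp_rot: [[-0.127, 0.992, 0.01], [0.992, 0.127, -0.005], [-0.006, 0.009, -1.0]]
wrist_force: [0.5, -1.0, -0.2]
width: 0.0176
```

Run:
```python
from h import *
t=snap("top","t6");u=dot("top",t,341,180)
p=onz("top",*u,.012); q=onz("top",340.6,180.8,.012); print("need",(q-p)*1000)
s=telemetry.get_state(); togo(np.array(s["position"])+[-.001,.0017,0])
```

```text
top dot px [340.86 179.77] [ 0.5587 -0.0756  0.012 ]
need [-3.17835502  0.86433983  0.        ]
t 11.7 p [ 0.5628 -0.1583  0.0429] w 0.0175 F [-0.9 -0.3 -1.1]
tool shift mm [ 1.8 -0.8 -0. ]
```

Request:
arm_command:
  plan:
    - [0.001, -0.0018, 0, 0, 0, 0, -1]
    - [0.001, -0.0017, 0, 0, 0, 0, -1]
    - [0, 0, 0, 0, 0, 0, -1]
    - [0, 0, 0, 0, 0, 0, -1]

```text
time_s: 12.1
position: [0.5594, -0.1568, 0.043]
tcp_rot: [[-0.126, 0.992, 0.011], [0.992, 0.126, -0.005], [-0.007, 0.011, -1.0]]
wrist_force: [0.5, -0.8, -0.7]
width: 0.0178
```

Run:
```python
from h import *
t=snap("top","t7");u=dot("top",t,341,180)
p=onz("top",*u,.012); q=onz("top",340.6,180.8,.012); print("need",(q-p)*1000)
togo([.5590,-.1567,.0429])
```

```text
top dot px [340.57 180.69] [ 0.5559 -0.0747  0.012 ]
need [-0.35312653 -0.07108802  0.        ]
t 12.15 p [ 0.5594 -0.1568  0.043 ] w 0.0179 F [ 0.7 -0.6 -1.9]
tool shift mm [ 0.2 -0.4  0.1]
```

The top view now puts the dot within 0.4 mm of its target. I release and retreat.

Request:
arm_command:
  plan:
    - [0, 0, 0, 0, 0, 0, 1]
    - [0, 0, 0, 0, 0, 0, 1]
    - [0, 0, 0, 0, 0, 0, 1]
    - [0, 0, 0, 0, 0, 0, 1]
    - [0, 0, 0, 0, 0, 0, 1]
    - [0, 0, 0, 0, 0, 0, 1]
    - [0, 0, -0.015, 0, 0, 0, 1]
    - [0, 0, -0.03, 0, 0, 0, 1]

```text
time_s: 12.95
position: [0.5558, -0.1549, 0.0859]
tcp_rot: [[-0.126, 0.992, 0.003], [0.992, 0.126, -0.001], [-0.002, 0.003, -1.0]]
wrist_force: [0.4, 0.1, 0.5]
width: 0.0857
```

Request:
arm_command:
  plan:
    - [0, 0, -0.04, 0, 0, 0, 1]
    - [0, 0, -0.04, 0, 0, 0, 1]
    - [0, 0, -0.03, 0, 0, 0, 1]
    - [0.045, -0.008, 0, 0, 0, 0, 1]
    - [0.045, -0.008, 0, 0, 0, 0, 1]
    - [0.045, -0.008, 0, 0, 0, 0, 1]
    - [0.045, -0.008, 0, 0, 0, 0, 1]
    - [0.045, -0.008, 0, 0, 0, 0, 1]

```text
time_s: 13.75
position: [0.4912, 0.0632, 0.2144]
tcp_rot: [[-0.116, 0.993, 0.024], [0.993, 0.116, -0.009], [-0.012, 0.023, -1.0]]
wrist_force: [0.3, 0.7, 0.1]
width: 0.0855
```

Request:
arm_command:
  plan:
    - [0.045, -0.008, 0, 0, 0, 0, 1]
    - [0.045, -0.008, 0, 0, 0, 0, 1]
    - [0.045, -0.008, 0, 0, 0, 0, 1]
    - [0.045, -0.008, 0, 0, 0, 0, 1]
    - [0, 0, 0, 0, 0, -8.4, 1]
    - [0, 0, 0, 0, 0, -8.4, 1]
    - [0, 0, 0, 0, 0, -8.4, 1]
    - [0, 0, 0, 0, 0, -8.4, 1]

```text
time_s: 14.55
position: [0.4322, 0.2527, 0.2224]
tcp_rot: [[-0.658, 0.752, 0.037], [0.752, 0.659, -0.004], [-0.028, 0.025, -0.999]]
wrist_force: [0.1, -0.1, -0.6]
width: 0.0857
```

Run:
```python
from h import *
togo([.4666,.331,.16],82.8)
t=snap("top","t8");s=snap("side","s8")
dot("top",t,341,181);dot("side",s,305,261)
```

```text
t 14.55 p [0.4322 0.2527 0.2224] w 0.0857 F [ 0.1 -0.1 -0.6]
tool shift mm [38.1 75.9 63.3]
turn deg [  0.78   2.03 -41.6 ]
top dot px [340.5  180.68] [ 0.5559 -0.0745  0.012 ]
side dot px [304.53 261.32] [ 0.5567 -0.0723  0.012 ]
```

The dot now reads (340.5,180.7) in the top view and (304.5,261.3) in the side view. The remaining disagreement is about 1 mm in opposite directions, so I accept it. On to the magnifier.

Request:
arm_command:
  plan:
    - [0, 0, 0, 0.2, 0.4, -8.4, 1]
    - [0, 0, 0, 0.2, 0.4, -8.4, 1]
    - [0, 0, 0, 0.2, 0.4, -8.4, 1]
    - [0, 0, 0, 0.1, 0.4, -8.4, 1]
    - [0, 0, 0, 0.1, 0.4, -8, 1]
    - [0, 0, 0, 0, 0, 0, 1]

```text
time_s: 15.25
position: [0.4327, 0.2519, 0.2267]
tcp_rot: [[-0.991, 0.132, 0.003], [0.132, 0.991, 0.001], [-0.002, 0.002, -1.0]]
wrist_force: [0.2, 0.6, 0.6]
width: 0.0852
```

Run:
```python
from h import *
togo([.4666,.331,.16],82.8)
t=cv2.imread("pics/top0.png")
g=t.max(2); 
# handle centre columns on first picture
for r in (200,206,212,218,224,230):
    row=g[r,193:216].astype(float); w=np.clip(45-row,0,None); u=(w*np.arange(193,216)).sum()/w.sum(); print(r,round(u,2),onz("top",u,r,.074).round(4))
c=cv2.HoughCircles(cv2.resize(cv2.cvtColor(t,6)[165:210,185:230],None,fx=4,fy=4,interpolation=cv2.INTER_CUBIC),3,1,40,param1=100,param2=20,minRadius=35,maxRadius=65)
print(c); u,v=(c[0,0,:2]+.5)/4-.5+[185,165]; print(u,v,onz("top",u,v,.068),"r mm",c[0,0,2]/4/387*1125)
```

```text
t 15.25 p [0.4327 0.2519 0.2267] w 0.0852 F [0.2 0.6 0.6]
tool shift mm [-23.   82.7  66.9]
turn deg [ 0.1   0.14 -0.36]
200 203.63 [0.494  0.3317 0.074 ]
206 202.72 [0.4766 0.3341 0.074 ]
212 201.88 [0.4592 0.3364 0.074 ]
218 200.89 [0.4418 0.3391 0.074 ]
224 200.03 [0.4245 0.3414 0.074 ]
230 199.89 [0.4072 0.3416 0.074 ]
[[[91.5 86.5 49.4]]]
207.5 186.25 [0.5348451 0.3220302 0.068    ] r mm 35.90116
```

Request:
arm_command:
  plan:
    - [-0.008, 0.028, 0, 0, 0, -0.3, 1]
    - [-0.008, 0.028, 0, 0, 0, 0, 1]
    - [-0.007, 0.027, 0, 0, 0, 0, 1]
    - [0, 0, 0.03, 0, 0, 0, 1]
    - [0, 0, 0.035, 0, 0, 0, 1]
    - [0, 0, 0.03, 0, 0, 0, 1]
    - [0, 0, 0, 0, 0, 0, 1]

```text
time_s: 15.95
position: [0.471, 0.3346, 0.1343]
tcp_rot: [[-0.984, 0.178, 0.011], [0.178, 0.984, 0.004], [-0.01, 0.006, -1.0]]
wrist_force: [-0.3, -0.7, 0.5]
width: 0.0853
```

Run:
```python
from h import *
togo([.4666,.3315,.067],82.6)
s=snap("side","s9");t=snap("top","t9")
c=lambda im,x,y:cv2.resize(im[y:y+80,x:x+80],None,fx=5,fy=5,interpolation=cv2.INTER_CUBIC)
cv2.imwrite("pics/c9.png",np.hstack([c(t,170,165),c(s,225,120)]))
```

```text
t 15.95 p [0.471  0.3346 0.1343] w 0.0853 F [-0.3 -0.7  0.5]
tool shift mm [ 4.4 -4.3 67.2]
turn deg [ 0.35  0.61 -2.87]
```

View pics/c9.png

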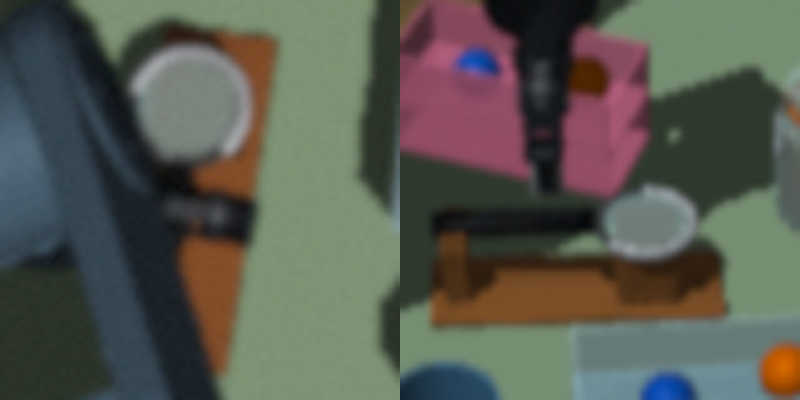

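The gripper is over the handle between the lens rim and the post (top crop (210,212), handle in the side crop at (515,218)). I correct the small offsets and go down.

Request:
arm_command:
  plan:
    - [0.002, -0.002, 0, 0.2, 0.3, -1.4, 1]
    - [0.002, -0.002, 0.02, 0.1, 0.3, -1.4, 1]
    - [0, 0, 0.02, 0, 0, 0, 1]
    - [0, 0, 0, 0, 0, 0, 1]

```text
time_s: 16.45
position: [0.4747, 0.3345, 0.1076]
tcp_rot: [[-0.991, 0.129, 0.02], [0.129, 0.992, 0.009], [-0.018, 0.012, -1.0]]
wrist_force: [-0.6, 0.2, 0.2]
width: 0.0856
```

```bash
python3 -c "
from h import *
togo([.4666,.3315,.067],82.6)"
```

```text
t 16.45 p [0.4747 0.3345 0.1076] w 0.0856 F [-0.6  0.2  0.2]
tool shift mm [ 8.4 -4.5 40.4]
turn deg [ 0.67  1.05 -0.01]
```

Request:
arm_command:
  plan:
    - [0.005, -0.003, 0.012, 0.4, 0.6, 0, 1]
    - [0.004, -0.002, 0.012, 0.3, 0.5, 0, 1]
    - [0, 0, 0.01, 0.1, 0.2, 0, 1]
    - [0, 0, 0.006, 0, 0, 0, 1]
    - [0, 0, 0, 0, 0, 0, 1]

```text
time_s: 16.95
position: [0.4674, 0.3317, 0.0696]
tcp_rot: [[-0.992, 0.13, -0.0], [0.13, 0.992, 0.0], [0.0, 0.0, -1.0]]
wrist_force: [0.5, 0.0, 1.1]
width: 0.0856
```

```bash
python3 -c "
from h import *
togo([.4666,.3315,.067],82.6)"
```

```text
t 16.95 p [0.4674 0.3317 0.0696] w 0.0856 F [0.5 0.  1.1]
tool shift mm [ 0.8 -0.3  2.6]
turn deg [ 0.01 -0.01 -0.06]
```

Request:
arm_command:
  plan:
    - [0, 0, 0.0025, 0, 0, 0, 1]
    - [0, 0, 0, 0, 0, 0, -1]
    - [0, 0, 0, 0, 0, 0, -1]
    - [0, 0, 0, 0, 0, 0, -1]
    - [0, 0, 0, 0, 0, 0, -1]
    - [0, 0, 0, 0, 0, 0, -1]
    - [0, 0, 0, 0, 0, 0, -1]
    - [0, 0, 0, 0, 0, 0, -1]
  force: 60

```text
time_s: 17.75
position: [0.4683, 0.3321, 0.068]
tcp_rot: [[-0.992, 0.13, 0.001], [0.13, 0.992, 0.001], [-0.001, 0.001, -1.0]]
wrist_force: [0.1, -0.2, -1.5]
width: 0.0151
```

Request:
arm_command:
  plan:
    - [0, 0, 0, 0, 0, 0, -1]
    - [0, 0, 0, 0, 0, 0, -1]
    - [0, 0, -0.01, 0, 0, 0, -1]
    - [0, 0, -0.02, 0, 0, 0, -1]
    - [0, 0, -0.03, 0, 0, 0, -1]
    - [0, 0, -0.03, 0, 0, 0, -1]
    - [0, 0, -0.03, 0, 0, 0, -1]
    - [0, 0, 0, 0, 0, 0, -1]

```text
time_s: 18.55
position: [0.4669, 0.3315, 0.1935]
tcp_rot: [[-0.992, 0.13, -0.002], [0.13, 0.992, -0.001], [0.002, -0.001, -1.0]]
wrist_force: [0.2, 0.6, -1.1]
width: 0.0148
```

Run:
```python
from h import *
togo([.4861,-.0745,.19],90)
s=snap("side","s10");t=snap("top","t10")
c=lambda im,x,y:cv2.resize(im[y:y+80,x:x+80],None,fx=5,fy=5,interpolation=cv2.INTER_CUBIC)
cv2.imwrite("pics/c10.png",np.hstack([c(t,170,150),c(s,225,100)]))
```

```text
t 18.55 p [0.4669 0.3315 0.1935] w 0.0148 F [ 0.2  0.6 -1.1]
tool shift mm [ -71.8 -400.     3.7]
turn deg [-0.04 -0.11 -7.46]
```

View pics/c10.png

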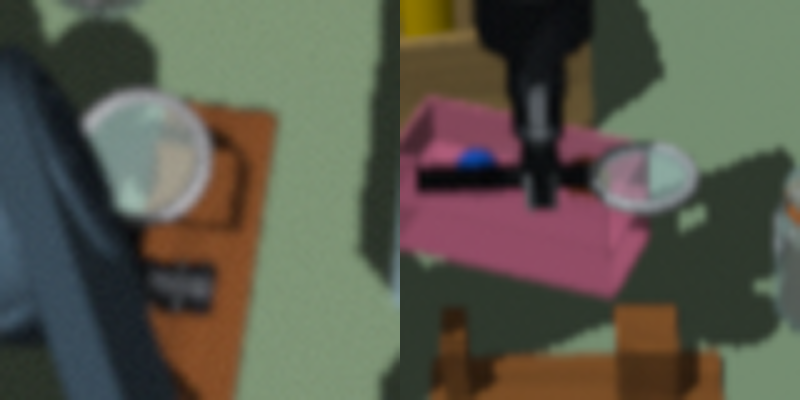

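The magnifier is off the cradle and level (lens at top crop (150,157), side crop (645,177)). I carry it over the bins at 0.19 m.

Request:
arm_command:
  plan:
    - [-0.003, -0.015, 0, 0, 0, 0, -1]
    - [-0.005, -0.028, 0, 0, 0, 0, -1]
    - [-0.005, -0.028, 0, 0, 0, 0, -1]
    - [-0.005, -0.028, 0, 0, 0, 0, -1]
    - [-0.005, -0.028, 0, 0, 0, 0, -1]
    - [-0.005, -0.028, 0, 0, 0, 0, -1]
    - [-0.005, -0.028, 0, 0, 0, 0, -1]
    - [-0.005, -0.028, 0, 0, 0, 0, -1]

```text
time_s: 19.45
position: [0.4655, 0.1045, 0.1772]
tcp_rot: [[-0.992, 0.124, -0.032], [0.124, 0.992, -0.009], [0.03, -0.013, -0.999]]
wrist_force: [0.4, 0.4, -1.8]
width: 0.015
```

Request:
arm_command:
  plan:
    - [-0.005, -0.028, 0, 0, 0, 0, -1]
    - [-0.005, -0.028, 0, 0, 0, 0, -1]
    - [-0.005, -0.028, 0, 0, 0, 0, -1]
    - [-0.005, -0.028, 0, 0, 0, 0, -1]
    - [-0.004, -0.02, 0, 0, 0, 0, -1]
    - [-0.003, -0.015, 0, 0, 0, 0, -1]
    - [0, 0, 0, 0, 0, 0, -1]

```text
time_s: 20.15
position: [0.4627, -0.0576, 0.1672]
tcp_rot: [[-0.99, 0.131, -0.053], [0.131, 0.991, -0.006], [0.052, -0.013, -0.999]]
wrist_force: [-0.7, 1.4, -1.3]
width: 0.015
```

```bash
python3 -c "
from h import *
togo([.4861,-.0654,.1],82.6)"
```

```text
t 20.15 p [ 0.4627 -0.0576  0.1672] w 0.015 F [-0.7  1.4 -1.3]
tool shift mm [-27.7  -3.8  65.9]
turn deg [-0.75 -2.99 -0.13]
```

Next I fix the tilt (3°), bring the lens over the tip at height, and measure it from both cameras.

Request:
arm_command:
  plan:
    - [-0.01, -0.002, 0, -0.3, -1, 0, -1]
    - [-0.01, -0.001, 0, -0.3, -1, 0, -1]
    - [-0.008, -0.001, 0, -0.2, -1, 0, -1]
    - [0, 0, 0.02, 0, 0, 0, -1]
    - [0, 0, 0.02, 0, 0, 0, -1]
    - [0, 0, 0.02, 0, 0, 0, -1]
    - [0, 0, 0, 0, 0, 0, -1]

```text
time_s: 20.85
position: [0.4929, -0.0633, 0.1026]
tcp_rot: [[-0.992, 0.128, 0.007], [0.128, 0.992, 0.003], [-0.006, 0.004, -1.0]]
wrist_force: [-0.6, -0.9, -1.5]
width: 0.0148
```

Run:
```python
from h import *
togo([.4861,-.0654,.1],82.6)
s=snap("side","s11");t=snap("top","t11")
c=lambda im,x,y:cv2.resize(im[y:y+80,x:x+80],None,fx=5,fy=5,interpolation=cv2.INTER_CUBIC)
cv2.imwrite("pics/c11.png",np.hstack([c(t,300,140),c(s,265,200)]))
```

```text
t 20.85 p [ 0.4929 -0.0633  0.1026] w 0.0148 F [-0.6 -0.9 -1.5]
tool shift mm [ 6.5 -3.   2.5]
turn deg [0.23 0.35 0.04]
```

The viewer limit is reached, so from here I work from numbers only.

```bash
cat >> h.py <<'E'
def lens(t):
    s=telemetry.get_state(); R=np.array(s["tcp_rot"]); p=np.array(s["position"])
    pr=p-R[:,0]*.070 + [0,0,.001]     # predicted lens top centre (tool x points to the handle end)
    q=proj("top",pr); a=(q-24).astype(int)
    g=cv2.resize(cv2.cvtColor(t,6)[a[1]:a[1]+48,a[0]:a[0]+48],None,fx=4,fy=4,interpolation=cv2.INTER_CUBIC)
    c=cv2.HoughCircles(g,3,1,100,param1=100,param2=12,minRadius=42,maxRadius=60)
    print("pred lens",pr.round(4),"px",q.round(1))
    if c is not None:
        u,v=(c[0,0,:2]+.5)/4-.5+a; print("hough px",u,v,onz("top",u,v,pr[2]).round(4),"r mm",round(c[0,0,2]/4/387*(1.19-pr[2])*1000,1))
E
python3 - <<'E'
from h import *
lens(cv2.imread("pics/t11.png"))
E
```

```text
pred lens [ 0.5641 -0.0731  0.1068] px [344.5 173.2]
```

Request:
arm_command:
  plan:
    - [0.004, -0.002, 0.005, 0.2, 0.3, 0, -1]
    - [0.003, -0.001, 0.005, 0, 0, 0, -1]
    - [0, 0, 0.006, 0, 0, 0, -1]
    - [0, 0, 0, 0, 0, 0, -1]

```text
time_s: 21.35
position: [0.4894, -0.0668, 0.0912]
tcp_rot: [[-0.992, 0.127, 0.01], [0.127, 0.992, -0.004], [-0.011, -0.002, -1.0]]
wrist_force: [0.0, -0.6, -1.4]
width: 0.0151
```

Run:
```python
from h import *
togo([.4861,-.0654,.051],82.6)
t=snap("top","t12"); s=snap("side","s12"); lens(t)
# side view: bright rim pixels near predicted lens
p=np.array(telemetry.get_state()["position"]);R=np.array(telemetry.get_state()["tcp_rot"]);c=p-R[:,0]*.07+[0,0,.001]
q=proj("side",c);a=(q-20).astype(int);im=s[a[1]:a[1]+40,a[0]:a[0]+40]
m=((im.min(2)>120)&(np.ptp(im,axis=2)<25)).astype(np.uint8);Y,X=np.nonzero(m)
print("side pred",q,"bright",len(X)); 
for r in m[::1]: print(''.join('#' if v else '.' for v in r))
```

```text
t 21.35 p [ 0.4894 -0.0668  0.0912] w 0.0151 F [ 0.  -0.6 -1.4]
tool shift mm [ 3.9  1.1 40.2]
turn deg [-0.13  0.62  0.09]
pred lens [ 0.5593 -0.0758  0.0936] px [344.8 175.6]
side pred [306.96895565 244.80314828] bright 152
........................................
........................................
........................................
........................................
........................................
........................................
........................................
........................................
........................................
........................................
........................................
........................................
.......................###..............
......................######............
......................########..........
......................#.#######.........
..........................######........
...........................#####........
.............................####.......
..............................###.......
..............................####......
..............................####......
..............................####......
..........##..................###.......
..........##..................###.......
...........##................###........
...........####.............####........
............######.......######.........
.............########..#######..........
..............###############...........
................##########..............
......................................##
......................................##
........................................
........................................
........................................
........................................
........................................
.............####...###.................
............###########.................
```

```bash
cat >> h.py <<'E'
def rim(n,f,thr,show=False,p=None,R=None):
    im0=cv2.imread(f"pics/{f}.png"); s=telemetry.get_state()
    p=np.array(s["position"]);R=np.array(s["tcp_rot"]);c=p-R[:,0]*.07-R[:,2]*.001
    q=proj(n,c);a=(q-22).astype(int);im=im0[a[1]:a[1]+44,a[0]:a[0]+44]
    m=((im.min(2)>thr)&(np.ptp(im,axis=2)<25)).astype(np.uint8)
    A=np.linspace(0,2*np.pi,60,endpoint=False);u,v=R[:,0],R[:,1]
    rr=np.array([proj(n,c+.0345*(np.cos(t)*u+np.sin(t)*v)) for t in A])-a   # keep pixels near the expected rim only
    Y,X=np.nonzero(m);P=np.c_[X,Y].astype(np.float32);d=np.linalg.norm(P[:,None]-rr[None],axis=2).min(1);P=P[d<3.5]
    if show:
        for r in m: print(''.join('#' if v else '.' for v in r))
    if len(P)>20:
        e=cv2.fitEllipse(P); print(n,"pred",q.round(2),"fit",np.round(np.array(e[0])+a,2),np.round(e[1],1),len(P),"->",onz(n,*(np.array(e[0])+a),c[2]).round(4),"pred",c.round(4))
    else: print(n,len(P))
E
python3 - <<'E'
from h import *
rim("side","s12",115); rim("top","t12",115,True)
print(onz("top",199.6,181.0,.1945),onz("side",273.6,134.9,.1945),two((199.6,181.0),(273.6,134.9)), "pred",np.array([.4669,.3315,.1945])+.07*np.array([.992,-.13,0]))
E
```

```text
side pred [306.96 244.8 ] fit [307.59 245.48] [16.1 21.1] 161 -> [ 0.5604 -0.0786  0.0936] pred [ 0.5592 -0.0758  0.0936]
..................####......................
..................####......................
..................####......................
..................####......................
..................####......................
..................###.......................
............................................
............................................
............................................
............................................
............................................
............................................
............................................
............................................
............................................
............................................
............................................
............................................
............................................
............................................
............................................
.................................
[... 488 characters left out ...]
..................
............................................
............................................
............................................
............................................
............................................
............................................
............................................
............................................
............................................
............................................
............................................
top 0
[0.53300455 0.31630674 0.1945    ] [0.53757073 0.32059323 0.1945    ] (array([0.53451466, 0.31525262, 0.1984541 ]), np.float64(0.004095890760214617)) pred [0.53634 0.3224  0.1945 ]
```

Run:
```python
from h import *
t=cv2.imread("pics/t12.png"); im=t[152:200,320:370].astype(int)
sat=im[...,1]-im[...,2]/2-im[...,0]/2   # greenness
for r in range(0,48): print(152+r,''.join('%x'%min(15,max(0,int(v//8))) for v in im[r].max(1)),' ',''.join('%x'%min(15,max(0,int(v//2))) for v in sat[r]))
```

```text
152 ffffffffffffffffb9cfffffffffffffffffffffffffffffff   edeedddeddeeeedc87883149ddddeeededddeedddeededdeee
153 ffffffffffffffffb9cfffffffffffffffffffffffffffffff   ddeeedededeeeeec86884139ddeeeeeeedeeeeeeeddeeeeeed
154 ffffffffffffffffb9cfffffffffffffffffffffffffffffff   edeededdedededdb86894149deddeedededeeddeeeededdded
155 ffffffffffffffffb9cfffffffffffffffffffffffffffffff   edeeedeeeddeeddc86885149deeeeeddeddeeddddeeedeeeed
156 ffffffffffffffffb9cfffffffffffffffffffffffffffffff   eeeeeeedcedddddb8799524acdeeeeededeedeedeededddeed
157 ffffffffeeffffffb9cfffffffffffffffffffffffffffffff   deedddcbbaabddcb87885239ddedeeeeeeddeddeeeeeeedeee
158 fffffeca99abdefea9cfffffffffffffffffffffffffffffff   eddcbb988788bbba76895137acccedeeedeeeedeeededdeede
159 fffdba9777789abb98cfedbabcefffffffffffffffffffffff   dcaa87655556678876995113689abddeedeeddeeddeeddedee
160 feb977777677778878bdca87889bdfffffffffffffffffffff   ca876655645555666788510223468adededdddeeecdeeedded
161 ea8776676777766677ab977788889dffffffffffffffffffff   a86554555555555556763110111258bcddddededdeddddddde
162 b866767767666776
[... 3383 characters left out ...]
  c8400010000001100011111001111111112121111121111112
194 fd74333344579abbbbbbcccdddddddddddeeeeeeffffffffff   b9400000100000010011112111111101122112112111012111
195 fd7333344458abbbbbbbccccddcdddddddddedeeeeefffffff   c9401000000000100000101111110111121212112110111122
196 fd7333344468abbbbbbbbcccccccddddddddedeeeeeeeeffff   b9500000000000001111001221101111212112121011111111
197 fc6323334579bbbbbbbbbbbbccccccdddddddddddeeeeeeeff   c8310000000000000111011121211111101111111120121121
198 fb522333457abbbbbbbbbbbbbbccccccccdddddddddeeeeeee   b7410000010000000100110011111111111011111222111111
199 fc633344468abbbbbbbaaaabbbbbbcccccccdddddddddddeee   b8410000000000011000011111111111211111101112121111
```

The arm hides the lens from the top camera. The side view agrees with the grip geometry (lens centre 70 mm from the TCP) within the bias from the rim's thickness. I lower the lens in small steps, keeping it level.

Request:
arm_command:
  plan:
    - [0.002, 0.001, 0.008, -0.1, 0.3, 0, -1]
    - [0.001, 0, 0.008, 0, 0.3, 0, -1]
    - [0, 0, 0.008, 0, 0, 0, -1]
    - [0, 0, 0, 0, 0, 0, -1]

```text
time_s: 21.85
position: [0.4872, -0.0657, 0.066]
tcp_rot: [[-0.992, 0.127, 0.001], [0.127, 0.992, -0.001], [-0.001, -0.001, -1.0]]
wrist_force: [-0.4, 0.7, -2.2]
width: 0.0152
```

```bash
python3 -c "
from h import *
togo([.4867,-.0650,.051],82.6)"
```

```text
t 21.85 p [ 0.4872 -0.0657  0.066 ] w 0.0152 F [-0.4  0.7 -2.2]
tool shift mm [ 0.6  0.6 15. ]
turn deg [-0.04  0.06  0.08]
```

Request:
arm_command:
  plan:
    - [0.001, 0.001, 0.006, 0, 0, 0, -1]
    - [0, 0, 0.006, 0, 0, 0, -1]
    - [0, 0, 0.003, 0, 0, 0, -1]
    - [0, 0, 0, 0, 0, 0, -1]
    - [0, 0, 0, 0, 0, 0, -1]

```text
time_s: 22.35
position: [0.4861, -0.0643, 0.0491]
tcp_rot: [[-0.992, 0.127, -0.0], [0.127, 0.992, -0.0], [0.0, -0.0, -1.0]]
wrist_force: [-0.1, 0.4, -1.1]
width: 0.0148
```

```bash
cat > chk.py <<'E'
from h import *
def ringfit(im,c,u,v,thr):
    q=proj("side",c);a=(q-22).astype(int);m=im[a[1]:a[1]+44,a[0]:a[0]+44]
    b=(m.min(2)>thr)&(np.ptp(m,axis=2)<25)
    A=np.linspace(0,2*np.pi,90);rr=np.array([proj("side",c+.0345*(np.cos(t)*u+np.sin(t)*v)) for t in A])-a
    Y,X=np.nonzero(b);P=np.c_[X,Y].astype(np.float32);P=P[np.linalg.norm(P[:,None]-rr[None],axis=2).min(1)<3]
    e=cv2.fitEllipse(P);return np.round(np.array(e[0])+a-q,2),np.round(e[1],1),np.round(e[2]),len(P)
u,v=np.array([1.,0,0]),np.array([0,1.,0])
s=snap("side","s13")
st=telemetry.get_state();p=np.array(st["position"]);R=np.array(st["tcp_rot"])
c=p-R[:,0]*.07-R[:,2]*0.000
for thr in(90,105,115,130):
    print(thr,"rest",ringfit(cv2.imread("pics/side0.png"),np.array([.5365,.3223,.068]),u,v,thr),"now",ringfit(s,c,R[:,0],R[:,1],thr))
print("lens",c.round(4)); togo([.4867,-.0650,.051],82.6)
E
python3 chk.py
```

```text
90 rest (array([ 0.05, -0.37]), array([13.1, 19.6]), np.float64(88.0), 205) now (array([0.96, 0.71]), array([17.7, 21.3]), np.float64(76.0), 198)
105 rest (array([ 0.14, -0.54]), array([12.3, 19.3]), np.float64(87.0), 178) now (array([1.  , 0.66]), array([17. , 20.8]), np.float64(75.0), 169)
115 rest (array([ 0.37, -0.4 ]), array([12.5, 17.4]), np.float64(84.0), 142) now (array([1.11, 0.57]), array([16.3, 20.6]), np.float64(78.0), 139)
130 rest (array([ 0.24, -0.17]), array([12.1, 17.3]), np.float64(85.0), 54) now (array([0.82, 0.32]), array([16.6, 20.2]), np.float64(77.0), 85)
lens [ 0.5554 -0.0732  0.0491]
t 22.4 p [ 0.486  -0.0643  0.0491] w 0.0147 F [ 0.  -0.8 -1.2]
tool shift mm [-0.8 -0.6 -1.9]
turn deg [-0.03 -0.01  0.08]
```

```bash
cat > chk2.py <<'E'
from h import *
def ext(im,c,name):
    # column/row profiles of outer rim versus the projected outline (top ring and underside ring)
    A=np.linspace(0,2*np.pi,180);ring=lambda z:np.array([proj("side",c+[.037*np.cos(t),.037*np.sin(t),z]) for t in A])
    o=np.vstack([ring(0),ring(-.008)]); q=proj("side",c).round().astype(int)
    print(name,"pred L,R,T,B",o[:,0].min().round(2),o[:,0].max().round(2),o[:,1].min().round(2),o[:,1].max().round(2),"centre",q)
    x0,y0=q-20; m=im[y0:y0+40,x0-2:x0+42].astype(int); print("x0",x0-2,"y0",y0)
    for r in range(2,38): print(y0+r,''.join('%x'%min(15,int(v//16)) for v in m[r].min(1)),''.join('%x'%min(15,max(0,int(v//3))) for v in np.ptp(m[r],axis=1)))
st=telemetry.get_state();p=np.array(st["position"]);R=np.array(st["tcp_rot"])
ext(cv2.imread("pics/side0.png"),np.array([.5365,.3223,.068]),"rest")
ext(cv2.imread("pics/s13.png"),p-R[:,0]*.07,"now")
E
python3 chk2.py
```

```text
rest pred L,R,T,B 262.82 283.95 157.31 172.8 centre [273 164]
x0 251 y0 144
146 44444444444444445554444332235667677767677777 fffffffffffffffffffffffd33457899999999999999
147 44444444444444445555554332346677777777777767 fffffffffffffffffffffffd33468999999999999999
148 44444444444444445555554322356776776677677677 fffffffffffffffffffffff924589999999999999999
149 44444444444444444455544323466677767677767777 ffffffffffffffffffffffe434689999999999999999
150 44444444444444444555543223566677666777777777 ffffffffffffffffffffff7245789999999999999999
151 44444444444444444555433234667777776667777767 fffffffffffffffffffffc3346899999999999999999
152 44444444444444444554432345677667777777667677 fffffffffffffffffffff53467999999999999999999
153 44444444444444444554333456677777777777777676 ffffffffffffffffffffb24579999999999999999999
154 54444444444444444544334566677777777766776677 ffffffffffffffffffff545799999999999999999999
155 65554444444444444544345666677667767777667676 bdfffffffffffffffff8467899999999999999999999
156 66665555544444444444567777777777776766777777 5568bdffffffffffffd3666778899999999
[... 5119 characters left out ...]
555444457510112222223222125675445689aa99aa
265 66665443322222234576555444322222345677777777 8888765544663011122222221158aaca567899a9a999
266 77777665432233335787766543222333467777777777 99999888655861023023222048cdefff9899a9999aaa
267 77777777654333345788877544444444567777777777 a9a9a999877ac77bc8211016effffffffaaa9aaa9aaa
268 77777777776544444566666544444444557777777777 9aaaaaa99989ffffffd99acffffffffffa99a99a9aaa
269 77777777777644444445555544445544456777777777 99a99aaaa9aaffffffffffffffffffffffa99aaaa9a9
270 77777777777654444444455444444554456777777777 a9aaaaaa9a9abfffffffffffffffffffffbaaa9aaaaa
271 77777777777764444444445544444444445677777777 a9aaaa99a9aaaffffffffffffffffffffffaaaaaaaaa
```

The rim's outer edges in the side view (right 316.6, top 244.3, bottom about 264.8) match the predicted outline (317.3, 244.2, 265.7) within about 0.7 px. The lens is where the kinematics say, but 2 mm low, so I trim and settle.

Request:
arm_command:
  plan:
    - [-0.0008, -0.0006, -0.002, 0, 0, 0, -1]
    - [0, 0, 0, 0, 0, 0, -1]
    - [0, 0, 0, 0, 0, 0, -1]
    - [0, 0, 0, 0, 0, 0, -1]

```text
time_s: 22.8
position: [0.4876, -0.0654, 0.0522]
tcp_rot: [[-0.992, 0.127, 0.002], [0.127, 0.992, -0.001], [-0.002, -0.001, -1.0]]
wrist_force: [-0.2, 0.5, -2.0]
width: 0.0147
```

Run:
```python
from h import *
togo([.4867,-.0650,.051],82.6)
s=telemetry.get_state();print(np.abs(s["qvel"]).max())
# bystanders: compare first and current top/side pictures outside arm region by colour centroids
a=cv2.imread("pics/side0.png");b=snap("side","s14")
def cen(im,lo,hi,box):
    h=cv2.inRange(cv2.cvtColor(im,40),lo,hi)[box[1]:box[3],box[0]:box[2]];M=cv2.moments(h,True);return round(M["m10"]/M["m00"]+box[0],1),round(M["m01"]/M["m00"]+box[1],1)
for n,lo,hi,bx in(("tin",(0,150,60),(8,255,255),(320,160,360,205)),("clear bins",(85,60,100),(105,255,255),(255,175,325,225)),("brush",(5,120,50),(20,255,255),(190,335,275,380)),("housing",(105,120,50),(125,255,255),(335,225,400,275)),("mug",(95,120,40),(115,255,255),(205,190,250,230)),("post",(0,60,10),(14,255,75),(285,270,345,345))):
    try: print(n,cen(a,lo,hi,bx),cen(b,lo,hi,bx))
    except Exception as e: print(n,"?",e)
```

```text
t 22.8 p [ 0.4876 -0.0654  0.0522] w 0.0147 F [-0.2  0.5 -2. ]
tool shift mm [0.9 0.3 1.2]
turn deg [-0.06  0.1   0.09]
0.002904266814837221
tin (335.7, 189.2) (336.0, 189.3)
clear bins (286.5, 207.2) (291.3, 207.0)
brush (224.7, 358.1) (224.7, 358.1)
housing (365.5, 251.5) (365.5, 251.3)
mug (232.8, 208.9) (232.9, 208.7)
post (307.5, 326.5) (313.6, 279.4)
```

Pose is within about 1 mm and still. The bins' mask shifted 4.8 px, probably from the arm's shadow, so I check it by the balls inside.

Run:
```python
from h import *
for f in("side0","s9","s14"):
    h=cv2.cvtColor(cv2.imread(f"pics/{f}.png"),40); o=[]
    for lo,hi,x,y in(((5,170,40),(18,255,255),290,183),((108,170,40),(125,255,255),266,188)):
        M=cv2.moments(cv2.inRange(h,lo,hi)[y:y+24,x:x+26],True); o.append((round(M["m10"]/max(M["m00"],1)+x,1),round(M["m01"]/max(M["m00"],1)+y,1),M["m00"]))
    print(f,o)
a,b=(cv2.cvtColor(cv2.imread(f"pics/{f}.png"),6)[170:228,250:330] for f in("side0","s14"))
g=lambda i:cv2.createCLAHE(3,(4,4)).apply(i).astype(np.float32)
print(cv2.phaseCorrelate(g(a),g(b)))
```

```text
side0 [(301.9, 193.6, 75.0), (278.0, 197.8, 47.0)]
s9 [(301.9, 193.6, 75.0), (278.0, 197.8, 47.0)]
s14 [(302.5, 193.8, 55.0), (266.0, 188.0, 0.0)]
((0.002278475510706812, -0.2741357953227279), 0.3884650544325511)
```

The bins have not moved: the orange ball is at (301.9,193.6) before and (302.5,193.8) now, and the image shift is about 0 px. I hand in.

```bash
python3 -c "
from h import *
togo([.4867,-.0650,.051],82.6)
print(ticket.hand_in())"
```

```text
t 22.85 p [ 0.4876 -0.0654  0.0522] w 0.0147 F [ 0.3 -0.5 -1.7]
tool shift mm [0.9 0.3 1.2]
turn deg [-0.05  0.1   0.08]
the job is handed in; nothing more can be done
None
```

I slid the sled by its post until the red dot was under the needle tip. It needed one 2–3 mm correction and was never lifted. I then took the magnifier by the handle, carried it over the bins, and handed in with it held still and level above the tip, at 22.9 s.

- **Red dot:** the top camera puts it within about 1 mm of the tip. The side camera agrees to about 2 mm, but the two cameras disagree with each other by about that much, so treat the aim as good to 1–2 mm.
- **Lens:** by the arm's own position it is about 1 mm off the estimated tip position, with its underside about 44 mm above the counter, which is about 26 mm above the tip. Tilt is about 0.1°.
- **Lens check:** the arm hid the lens from the top camera. Only the side view could check it; there the rim edges matched to under 1 pixel (about 3 mm), measured just before a last trim of about 2 mm.
- **Everything else:** the tin, mug, brush and engraver are in the same place in the side pictures. The bins' colour outline shifted about 5 px, but the orange ball and an image match say they did not move; the blue ball was too shadowed to check. I did not check the jar and the spoon rest separately.
- **Forces:** wrist force stayed under 4 N in every reading.

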